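# Sort damp slip moulds onto the warming plate and set its switches

## Task

The plaster moulds on the ware board look alike, but some are damp and so clearly heavier: feel each one's weight, stand the dry ones on the pouring grate, and stand each damp one centred on its own heated place of the warming plate. When all the moulds are in place, set the small rockers with the stylus, never touching them with the fingers, so that exactly the places that hold a mould are on (far end down) and the empty ones off; one may have been left on. Finally stand the stylus back in its holster, and leave the other things on the bench alone.

Things in the scene. Friction and masses are not known exactly. Their poses are not given: they have to be found in the camera images.
- board: thin plywood ware board, 310 (x) by 220 (y) by 6 mm, fixed to the bench, on which the moulds stand at the start in two rows about 90 mm apart; origin under its centre
- bowl: small yellow clay bowl, 62 mm across, 42 mm high, on the grate; origin under its centre. To be left alone
- brush: brush about 180 mm long lying on the bench at the right, handle along its -x. To be left alone
- grate: pouring grate, aluminium slats over a tray, 290 (x) by 210 (y) mm, slat tops 30 mm above the bench, fixed; origin under its centre. A white jug and a small clay bowl stand near its +x end
- jug: white plastic jug on the grate, 68 mm across, 85 mm high, handle reaching 56 mm out from its axis along its x; origin under its centre. To be left alone
- plate: warming plate: fixed housing 310 (x, -145 to +165) by 245 (y) mm, top 45 mm above the bench; origin at bench level. Four round colour-rimmed places; at the -x end a panel with four white rockers in a row (from +y: red, yellow, green, blue) in a black splash guard 9 mm high. Each rocker's colour dot matches the rim of the place it heats. Stylus holster, 44 mm square, at the panel's -y end
- rib: flat dark wooden rib, 70 by 40 by 8 mm, on the bench at the left; origin under its centre. To be left alone
- stylus: switch stylus, 130 mm long, upright in its holster at the start: a steel point 6 mm thick and 42 mm long with a round tip, then a brass collar 22 mm across and 4 mm thick, then a wooden handle 12 by 12 mm square and 80 mm long; origin at the very tip, z up along it to the handle, x and y square to the handle's sides. 35 g
- mould_a: round off-white plaster mould, 60 mm across and 65 mm high, with a pouring hole in its top, standing upright; origin at the centre of its underside, z up its axis. Damp ones weigh about 0.40 kg, dry ones about 0.26 kg (each within 6 percent); nothing else tells them apart. Four to six are there, two to four of them damp; the rest are absent
- mould_b: round off-white plaster mould, 60 mm across and 65 mm high, with a pouring hole in its top, standing upright; origin at the centre of its underside, z up its axis. Damp ones weigh about 0.40 kg, dry ones about 0.26 kg (each within 6 percent); nothing else tells them apart. Four to six are there, two to four of them damp; the rest are absent
- mould_c: round off-white plaster mould, 60 mm across and 65 mm high, with a pouring hole in its top, standing upright; origin at the centre of its underside, z up its axis. Damp ones weigh about 0.40 kg, dry ones about 0.26 kg (each within 6 percent); nothing else tells them apart. Four to six are there, two to four of them damp; the rest are absent
- mould_d: round off-white plaster mould, 60 mm across and 65 mm high, with a pouring hole in its top, standing upright; origin at the centre of its underside, z up its axis. Damp ones weigh about 0.40 kg, dry ones about 0.26 kg (each within 6 percent); nothing else tells them apart. Four to six are there, two to four of them damp; the rest are absent
- mould_e: round off-white plaster mould, 60 mm across and 65 mm high, with a pouring hole in its top, standing upright; origin at the centre of its underside, z up its axis. Damp ones weigh about 0.40 kg, dry ones about 0.26 kg (each within 6 percent); nothing else tells them apart. Four to six are there, two to four of them damp; the rest are absent
- mould_f: round off-white plaster mould, 60 mm across and 65 mm high, with a pouring hole in its top, standing upright; origin at the centre of its underside, z up its axis. Damp ones weigh about 0.40 kg, dry ones about 0.26 kg (each within 6 percent); nothing else tells them apart. Four to six are there, two to four of them damp; the rest are absent
- rocker_blue (a joint): blue rocker, 26 mm long (plate's x), 10 wide, 5 thick; 17 mm apart; hinge along y at its middle, at (-105, -0.5, 52) mm in the plate's frame. 0 rad: off, far (+x) end up; 0.70: on, near (blue-marked) end up. Snaps over and stays. To flip press the raised end down 9 mm from the hinge, some 2 N; the face there drops from 6 mm above hinge height to 1 mm below
- rocker_green (a joint): green rocker, 26 mm long (plate's x), 10 wide, 5 thick; 17 mm apart; hinge along y at its middle, at (-105, 16.5, 52) mm in the plate's frame. 0 rad: off, far (+x) end up; 0.70: on, near (green-marked) end up. Snaps over and stays. To flip press the raised end down 9 mm from the hinge, some 2 N; the face there drops from 6 mm above hinge height to 1 mm below
- rocker_red (a joint): red rocker, 26 mm long (plate's x), 10 wide, 5 thick; 17 mm apart; hinge along y at its middle, at (-105, 50.5, 52) mm in the plate's frame. 0 rad: off, far (+x) end up; 0.70: on, near (red-marked) end up. Snaps over and stays. To flip press the raised end down 9 mm from the hinge, some 2 N; the face there drops from 6 mm above hinge height to 1 mm below
- rocker_yellow (a joint): yellow rocker, 26 mm long (plate's x), 10 wide, 5 thick; 17 mm apart; hinge along y at its middle, at (-105, 33.5, 52) mm in the plate's frame. 0 rad: off, far (+x) end up; 0.70: on, near (yellow-marked) end up. Snaps over and stays. To flip press the raised end down 9 mm from the hinge, some 2 N; the face there drops from 6 mm above hinge height to 1 mm below
- holster (a point): centre of the mouth of the holster's hole, on its top face 58 mm above the bench; the hole is 10 mm across, funnelled, 48 mm deep; the stylus stands in it point down, its collar resting on the top face, so its tip is then 42 mm below this point
- place_blue (a point): centre of the blue-rimmed heated place (rim 86 mm across), on the plate's top face 45 mm above the bench
- place_green (a point): centre of the green-rimmed heated place (rim 86 mm across), on the plate's top face 45 mm above the bench
- place_red (a point): centre of the red-rimmed heated place (rim 86 mm across), on the plate's top face 45 mm above the bench
- place_yellow (a point): centre of the yellow-rimmed heated place (rim 86 mm across), on the plate's top face 45 mm above the bench
Not all that is in view belongs to the job. Leave any blue, green or purple look-alike of the mould_b alone.

How it is judged:
On the way, in this order (a step that is already met when the one before it is completed fails the run):
1. every mould is sorted: damp ones each on a heated place, dry ones on the grate, all upright (((contact force between mould_a and plate above 3.2 N and (horizontal distance between mould_a and place_red below 0.018 m or horizontal distance between mould_a and place_yellow below 0.018 m or horizontal distance between mould_a and place_green below 0.018 m or horizontal distance between mould_a and place_blue below 0.018 m)) or (contact force between mould_a and grate between 1.5 and 3.2 N and x of mould_a in the frame of grate between -0.125 and 0.125 m and y of mould_a in the frame of grate between -0.085 and 0.085 m)) and ((contact force between mould_b and plate above 3.2 N and (horizontal distance between mould_b and place_red below 0.018 m or horizontal distance between mould_b and place_yellow below 0.018 m or horizontal distance between mould_b and place_green below 0.018 m or horizontal distance between mould_b and place_blue below 0.018 m)) or (contact force between mould_b and grate between 1.5 and 3.2 N and x of mould_b in the frame of grate between -0.125 and 0.125 m and y of mould_b in the frame of grate between -0.085 and 0.085 m)) and ((contact force between mould_c and plate above 3.2 N and (horizontal distance between mould_c and place_red below 0.018 m or horizontal distance between mould_c and place_yellow below 0.018 m or horizontal distance between mould_c and place_green below 0.018 m or horizontal distance between mould_c and place_blue below 0.018 m)) or (contact force between mould_c and grate between 1.5 and 3.2 N and x of mould_c in the frame of grate between -0.125 and 0.125 m and y of mould_c in the frame of grate between -0.085 and 0.085 m)) and ((contact force between mould_d and plate above 3.2 N and (horizontal distance between mould_d and place_red below 0.018 m or horizontal distance between mould_d and place_yellow below 0.018 m or horizontal distance between mould_d and place_green below 0.018 m or horizontal distance between mould_d and place_blue below 0.018 m)) or (contact force between mould_d and grate between 1.5 and 3.2 N and x of mould_d in the frame of grate between -0.125 and 0.125 m and y of mould_d in the frame of grate between -0.085 and 0.085 m)) and ((contact force between mould_e and plate above 3.2 N and (horizontal distance between mould_e and place_red below 0.018 m or horizontal distance between mould_e and place_yellow below 0.018 m or horizontal distance between mould_e and place_green below 0.018 m or horizontal distance between mould_e and place_blue below 0.018 m)) or (contact force between mould_e and grate between 1.5 and 3.2 N and x of mould_e in the frame of grate between -0.125 and 0.125 m and y of mould_e in the frame of grate between -0.085 and 0.085 m)) and ((contact force between mould_f and plate above 3.2 N and (horizontal distance between mould_f and place_red below 0.018 m or horizontal distance between mould_f and place_yellow below 0.018 m or horizontal distance between mould_f and place_green below 0.018 m or horizontal distance between mould_f and place_blue below 0.018 m)) or (contact force between mould_f and grate between 1.5 and 3.2 N and x of mould_f in the frame of grate between -0.125 and 0.125 m and y of mould_f in the frame of grate between -0.085 and 0.085 m)) and angle between each of mould_a, mould_b, mould_c, mould_d, mould_e, mould_f's own z axis and vertical below 0.12 rad), for 0.2 s.
2. the rockers of the occupied places are on and the others off (((horizontal distance between any of mould_a, mould_b, mould_c, mould_d, mould_e, mould_f and place_red below 0.018 m and value of joint rocker_red above 0.55 rad) or (not (horizontal distance between any of mould_a, mould_b, mould_c, mould_d, mould_e, mould_f and place_red below 0.018 m) and value of joint rocker_red below 0.15 rad)) and ((horizontal distance between any of mould_a, mould_b, mould_c, mould_d, mould_e, mould_f and place_yellow below 0.018 m and value of joint rocker_yellow above 0.55 rad) or (not (horizontal distance between any of mould_a, mould_b, mould_c, mould_d, mould_e, mould_f and place_yellow below 0.018 m) and value of joint rocker_yellow below 0.15 rad)) and ((horizontal distance between any of mould_a, mould_b, mould_c, mould_d, mould_e, mould_f and place_green below 0.018 m and value of joint rocker_green above 0.55 rad) or (not (horizontal distance between any of mould_a, mould_b, mould_c, mould_d, mould_e, mould_f and place_green below 0.018 m) and value of joint rocker_green below 0.15 rad)) and ((horizontal distance between any of mould_a, mould_b, mould_c, mould_d, mould_e, mould_f and place_blue below 0.018 m and value of joint rocker_blue above 0.55 rad) or (not (horizontal distance between any of mould_a, mould_b, mould_c, mould_d, mould_e, mould_f and place_blue below 0.018 m) and value of joint rocker_blue below 0.15 rad))), for 0.2 s.
At the end, for the whole second after the job is handed in: Each damp mould upright within 18 mm of a heated place's centre, each dry one upright on the grate with its axis 20 mm inside the edges; rockers of occupied places on (over 0.55 rad), others off (under 0.15); stylus upright in its holster, collar within 6 mm of it; all at rest (all of step 1 and all of step 2 and horizontal distance between stylus and holster below 0.008 m and z of stylus in the frame of holster below -0.036 m and angle between stylus's own z axis and vertical below 0.12 rad and linear speed of each of mould_a, mould_b, mould_c, mould_d, mould_e, mould_f, stylus below 0.02 m/s); the robot touches nothing.
It fails at once if the fingers or the arm touch a rocker (it is for the stylus) (contact force between any of the fingers, the arm and rocker_red above 0.5 N or contact force between any of the fingers, the arm and rocker_yellow above 0.5 N or contact force between any of the fingers, the arm and rocker_green above 0.5 N or contact force between any of the fingers, the arm and rocker_blue above 0.5 N).
It fails at once if a bystander (bowl, jug, rib, brush) is moved by more than 50 mm (distance of any of bowl, jug, rib, brush from where it was at the start of the episode above 0.05 m).
Of mould_a, mould_b, mould_c, mould_d, mould_e, mould_f only 4 to 6 are there at a start; the rules pass over those that are not, and their reading is None.
At some moment in a run one of mould_a, mould_b, mould_c, mould_d, mould_e, mould_f may be knocked a few centimetres aside while the robot is not near it.
It also fails if it takes over 210 s, if anything falls off the work surface, if the arm or the gripper's body presses on something with over 40 N, if the wrist force passes 120 N, or if a joint passes its speed limit or range.

## Robot

A 6-joint arm with a two-finger parallel gripper is mounted at the origin on the work surface. World frame = base frame: x ahead of the robot, y to its left, z up, the work surface at z = 0. Lengths are in m, angles in rad, forces in N, time in s.
With the tool pointing down it reaches from about 0.275 to 0.875 m from the base axis. Payload 12.5 kg.
Tool frame: the origin (TCP) lies on the centre line of the jaws, within the pads' length; the fingertips stand r.finger_overhang ahead of it and the grasp point (between the pads) lies 3 mm ahead of it (r.finger_overhang is the distance from the TCP to the fingertips, in m); z points along the fingers, y is the line along which they close (so a half turn about z gives the same grasp; the last joint's range is limited). The gripper opens to 85 mm and grips with 20 to 120 N. Pads are 22 mm wide; open, the fingers measure 114 mm over their backs; the gripper's body (76 mm by 85 mm) begins 54 mm behind the grasp point. The pads swing forward as they close: fully open they stand 13 mm farther back than shut.
Start: joints at [-1.262, 0.351, 1.652, -0, 1.139, -0.085], TCP at [0.211, -0.508, 0.253] pointing down, gripper open.
Joint ranges: [-2.75, 2.75], [-0.79, 2.1], [0.01, 2.65], [-1.57, 4.71], [0.07, 3.14], [-2.87, 2.87]. Speed limits (rad/s): [2.22, 2.22, 2.79, 3.14, 3.14, 3.14].

## Interface

Orientations are given as a unit quaternion [x, y, z, w].
In Python, from cell import r, optics gives the robot as it stands. The module is installed in compiled form; this text tells all that it offers. Calls block until the motion is done:
- r.move_to(position, orientation): joint-space move of the TCP to a pose.
- r.move_linear(position, rot=None, vel=0.15): straight line of the TCP; rot=None keeps the orientation; vel is the mean speed in m/s.
- r.set_joints(angles): joint-space move.
- r.set_gripper(opening, squeeze=None): opening from 0.0 (shut) to 1.0 (fully open); squeeze is the grip in N (None keeps the last); returns when the fingers have stopped.
- r.sleep(seconds).
- r.inverse_kinematics(position, orientation): joint angles nearest the present ones, or None.
- optics.get_image(name): name is "scene" or "top"; returns a dict with "pixels" (420x560x3 uint8, red, green, blue), "depth" (420x560 float32, m along the optical axis (not along the pixel's ray), 0 where there is no reading), "fx", "fy", "cx", "cy" (pixels), "camera_from_world" (4x4, takes a point from world to camera coordinates). Camera axes: x right, y down, z forward; pixel columns grow to the right and rows downward; lengths in m; the calibration is good to about 2 mm. A picture is of the moment at which its call begins.
A pose or a line that the arm cannot do raises r.PlanningError and nothing moves.
- r.hand_in(): hands the job in; it is judged then, once.
Readings, each from a call of its own:
- r.current_t(): time.
- r.current_q(): joint angles.
- r.current_qvel(): joint speeds.
- r.current_effort(): joint torques, N m.
- r.current_tool_pos(): TCP position.
- r.current_ee_rot(): TCP orientation.
- r.current_contact_force(): force on the tool from outside, world axes, zero at the start.
- r.current_torque(): the same for the moment, N m.
- r.current_opening(): opening from 0.0 (shut) to 1.0 (fully open).
- r.current_finger_force(): force on a finger pad.
Only numpy, scipy, OpenCV 4.12 (cv2) and the standard library are available. Lean on these libraries where they do the work, as an engineer would, in place of code of your own. Each camera call takes 0.05 s, during which the arm holds its last target. There are 200 camera calls.

## Working session

There is one attempt and no reset: what is moved stays moved. The work goes in short steps, each a Python script; the robot and the scene stay as the last script left them, time stands still between calls to the robot, and variables do not carry over. Pictures are saved under pics/ and viewed, at most 14 in all, crops included, and the job is handed in when it is done.

```bash
mkdir -p pics; ls; python3 - <<'E'
from cell import r, optics
import cv2, numpy as np
for n in("scene","top"):
    d=optics.get_image(n); np.savez(f"pics/{n}0.npz",**d)
    cv2.imwrite(f"pics/{n}0.png",cv2.cvtColor(d["pixels"],cv2.COLOR_RGB2BGR))
    print(n,d["fx"],d["fy"],d["cx"],d["cy"],np.round(d["camera_from_world"],4).tolist())
print(r.current_t(),r.finger_overhang,r.current_ee_rot(),r.current_contact_force(),r.current_opening())
E
```

```text
pics
scene 436.8349284660917 436.8349284660917 279.31014045484204 205.87890062923302 [[0.1844, 0.9828, 0.0098, -0.0643], [0.5722, -0.0992, -0.8141, -0.2518], [-0.7991, 0.1558, -0.5807, 1.597], [0.0, 0.0, 0.0, 1.0]]
top 395.76998338386613 395.76998338386613 279.71268767655397 209.00541193916484 [[0.0116, -0.9999, -0.0111, -0.0398], [-0.9847, -0.0095, -0.1739, 0.523], [0.1738, 0.013, -0.9847, 1.0448], [0.0, 0.0, 0.0, 1.0]]
0.1 0.022 [ 9.80676273e-01  1.95636823e-01 -6.22725611e-05 -5.26260466e-04] [-0.5187411  -0.05500031 -0.05459547] 0.998893712103644
```

View pics/scene0.png

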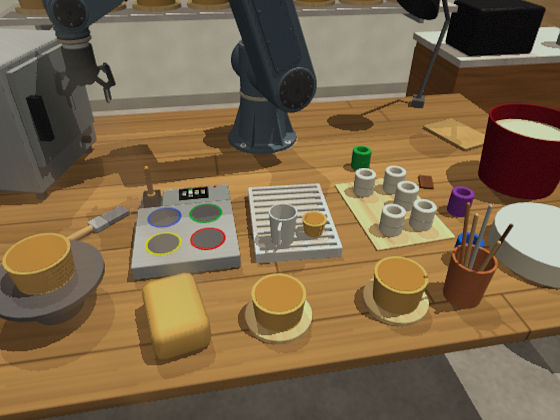

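View pics/top0.png

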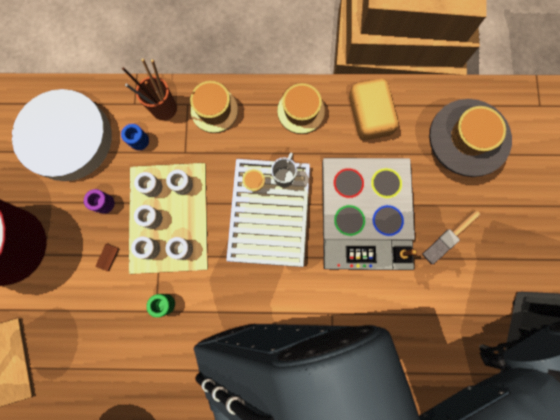

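The top view shows five white moulds at about (146,183), (178,181), (147,215), (144,247) and (178,247). The things that could be mistaken for them are the blue one (134,136), the purple one (97,201), the green one (159,305), the jug (284,172) and the bowl (253,180). I choose the five off-white ones on the board. The plate's places are red (348,183), yellow (387,182), green (349,220) and blue (388,221). The stylus is at about (404,254).

```bash
cat > h.py <<'E'
import numpy as np, cv2
def cloud(d):
    K=d["depth"]; v,u=np.mgrid[:K.shape[0],:K.shape[1]]
    p=np.stack([(u-d["cx"])/d["fx"]*K,(v-d["cy"])/d["fy"]*K,K],-1)
    T=np.linalg.inv(d["camera_from_world"]); w=p@T[:3,:3].T+T[:3,3]; w[K==0]=np.nan; return w
def onplane(d,uv,z):
    uv=np.atleast_2d(uv).astype(float); T=np.linalg.inv(d["camera_from_world"])
    k=np.c_[(uv[:,0]-d["cx"])/d["fx"],(uv[:,1]-d["cy"])/d["fy"],np.ones(len(uv))]@T[:3,:3].T
    return T[:3,3]+k*((z-T[2,3])/k[:,2])[:,None]
def hsv(d): return cv2.cvtColor(np.ascontiguousarray(d["pixels"]),cv2.COLOR_RGB2HSV).astype(int)
def moulds(d,zmin=.055,zmax=.125,smax=60,minpx=60):
    """off-white raised blobs -> (x,y,z of rim) from the upper face"""
    w=cloud(d); h=hsv(d)
    m=((w[...,2]>zmin)&(w[...,2]<zmax)&(h[...,1]<smax)&(h[...,2]>90)&(np.abs(w[...,1])<.6)&(w[...,0]>.28)&(w[...,0]<.75)).astype(np.uint8)
    n,l,s,c=cv2.connectedComponentsWithStats(m,connectivity=4); out=[]
    for i in range(1,n):
        if s[i,4]<minpx: continue
        q=w[l==i]; zt=np.percentile(q[:,2],85); q=q[q[:,2]>zt-.007]
        (cx,cy),rr=cv2.minEnclosingCircle(q[:,:2].astype(np.float32)); out.append((cx,cy,zt,rr,*c[i],s[i,4]))
    return np.array(out)
def rim(d,name,z):
    h=hsv(d); w=cloud(d); lo,hi={"red":(172,8),"yellow":(24,35),"green":(45,88),"blue":(105,130)}[name]
    H=h[...,0]; m=((H>=lo)|(H<=hi)) if lo>hi else ((H>=lo)&(H<=hi))
    m&=(h[...,1]>110)&(h[...,2]>50)&(w[...,2]>.03)&(w[...,2]<.06)&(w[...,1]<-.15)&(w[...,1]>-.5)&(w[...,0]>.4)
    m=m.astype(np.uint8); n,l,s,c=cv2.connectedComponentsWithStats(m,connectivity=8)
    k=1+np.argmax(s[1:,2]*s[1:,3]); vu=np.argwhere(l==k)
    p=onplane(d,vu[:,::-1],z); (cx,cy),rr=cv2.minEnclosingCircle(p[:,:2].astype(np.float32))
    return cx,cy,rr,np.nanmedian(w[l==k][:,2]),len(vu)
E
python3 - <<'E'
from h import *
np.set_printoptions(precision=4,suppress=True)
D={n:dict(np.load(f"pics/{n}0.npz")) for n in("scene","top")}
for n,d in D.items():
    print(n); print(moulds(d))
    for c in("red","yellow","green","blue"):
        try: print(c,np.round(rim(d,c,.045),4))
        except Exception as e: print(c,e)
d=D["top"]; w=cloud(d)
for nm,(a,b,c_,e),zl,zh in(("plate",(315,150,420,275),.035,.05),("grate",(222,150,318,272),.02,.036),("board",(120,155,215,280),.003,.009)):
    q=w[b:e,a:c_].reshape(-1,3); q=q[(q[:,2]>zl)&(q[:,2]<zh)]
    print(nm,cv2.minAreaRect(q[:,:2].astype(np.float32)),np.median(q[:,2]))
for nm,(a,b,c_,e),zl in(("jug",(270,145,302,190),.05),("bowl",(240,165,267,195),.05),("sty",(385,235,420,270),.07)):
    q=w[b:e,a:c_].reshape(-1,3); q=q[q[:,2]>zl]; print(nm,len(q),np.min(q,0),np.max(q,0),np.median(q,0))
a=cv2.resize(d["pixels"][230:280,315:425],None,fx=5,fy=5,interpolation=cv2.INTER_CUBIC)
b=cv2.resize(D["scene"]["pixels"][155:220,125:250],(550,286),interpolation=cv2.INTER_CUBIC)
cv2.imwrite("pics/c1.png",np.vstack([a,b])[...,::-1])
E
```

```text
scene
[[   0.4182    0.3299    0.0718    0.0303  395.2851  172.5234  235.    ]
 [   0.4148    0.2396    0.0714    0.0324  365.0643  175.1285  249.    ]
 [   0.503     0.3304    0.0714    0.031   407.1115  188.3777  278.    ]
 [   0.5948    0.3367    0.0714    0.0308  423.9812  207.1693  319.    ]
 [   0.6234   -0.0485    0.1114    0.042   282.609   220.4441  867.    ]
 [   0.682     0.5356    0.0611    0.0929  518.8461  223.0159 1319.    ]
 [   0.6028    0.248     0.0717    0.0306  393.4212  212.3515  330.    ]
 [   0.6847   -0.4826    0.0958    0.0756   87.0098  261.705   922.    ]]
red [  0.6008  -0.2246   0.043    0.0464 187.    ]
yellow [  0.6009  -0.3292   0.0431   0.0464 191.    ]
green [  0.4963  -0.2248   0.0421   0.0465 102.    ]
blue [ 0.4961 -0.329   0.0418  0.0464 75.    ]
top
[[   0.6867   -0.5223    0.0954    0.0979  456.9554  154.2036 1346.    ]
 [   0.6795    0.5348    0.0609    0.094    74.893   148.6553 1767.    ]
 [   0.6175   -0.0461    0.1147    0.0374  284.9467  168.1107  244.    ]
 [   0.5974    0.2488    0.0718    0.03    176.5379  180.1136  264.    ]
 [   0.5
[... 447 characters left out ...]
 [  0.4958  -0.3302   0.0419   0.0453 183.    ]
plate ((0.5162099003791809, -0.2768471837043762), (0.30813324451446533, 0.24567608535289764), 0.3614000976085663) 0.04466484494823031
grate ((0.5195431709289551, -0.0018327385187149048), (0.21039226651191711, 0.2911798059940338), 86.47684478759766) 0.029149128943231517
board ((0.5100644826889038, 0.29069167375564575), (0.3665412664413452, 0.27361300587654114), 2.2226200103759766) 0.005310770677414034
jug 383 [ 0.5806 -0.0767  0.0501] [ 0.6668 -0.0109  0.1192] [ 0.6329 -0.0449  0.0961]
bowl 391 [0.5679 0.0092 0.0541] [0.6278 0.0697 0.0776] [0.5982 0.0393 0.0715]
sty 73 [ 0.3957 -0.3687  0.0731] [ 0.4088 -0.3574  0.1491] [ 0.4017 -0.36    0.1242]
```

View pics/c1.png

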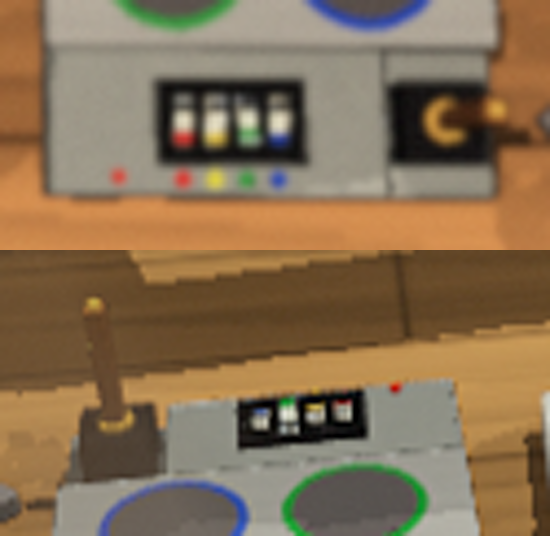

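The crop shows four rockers. Green looks on, with its green near end raised, and the other three look off; I'll recheck this before pressing. Heights agree in both views: mould rims 0.0717, plate 0.045, grate 0.030. Now I start with the first mould at (0.411, 0.240), closing along x so the fingers clear its neighbours.

```bash
cat > act.py <<'E'
from cell import r, optics
from h import *
np.set_printoptions(precision=4,suppress=True)
OFF=.042; SAFE=.23
PL={"green":(.4958,-.2251),"red":(.6005,-.2243),"yellow":(.6010,-.3295),"blue":(.4960,-.3298)}
GR=[(.432,.062),(.432,-.066),(.508,-.002)]
def q(yaw): return [np.cos(yaw/2),np.sin(yaw/2),0,0]
def wz(n=12):
    f=[]
    for _ in range(n): r.sleep(.04); f.append(r.current_contact_force())
    return np.mean(f,0)
def look(tag=None):
    d=optics.get_image("top")
    if tag: cv2.imwrite(f"pics/{tag}.png",d["pixels"][...,::-1])
    m=moulds(d); return m[(m[:,3]>.025)&(m[:,3]<.036)&(m[:,1]<.42)]
def near(m,xy,tol=.06):
    e=np.hypot(*(m[:,:2]-xy).T); i=e.argmin(); return m[i] if e[i]<tol else None
def pick(xy,yaw,base=.006):
    r.move_to([*xy,SAFE],q(yaw)); r.set_gripper(.9)
    w0=wz(); r.move_linear([*xy,base+OFF],vel=.2); r.set_gripper(0,squeeze=40)
    op=r.current_opening(); r.move_linear([*xy,SAFE],vel=.2); r.sleep(.3)
    w=wz()-w0; print("t",r.current_t(),"open",op,"dF",w); return w
def place(xy,z,yaw):
    r.move_to([*xy,SAFE],q(yaw)); r.move_linear([*xy,z+OFF+.02],vel=.2); r.move_linear([*xy,z+OFF+.0015],vel=.04)
    r.set_gripper(.92); r.move_linear([*xy,SAFE],vel=.25)
E
python3 - <<'E'
from act import *
m=look(); print(m[:,:4]); E=near(m,(.411,.240))
pick(E[:2],np.pi/2); print(r.current_t())
E
```

```text
[[ 0.6153 -0.0428  0.1149  0.0345]
 [ 0.5969  0.249   0.0718  0.0302]
 [ 0.5892  0.3369  0.0717  0.0303]
 [ 0.4981  0.3311  0.0716  0.0303]
 [ 0.4125  0.3317  0.0719  0.0306]
 [ 0.4117  0.2389  0.0718  0.0303]]
t 6.8417 open 0.6923625129396741 dF [ 0.2552 -0.1816 -3.8286]
6.8417
```

Lifted cleanly, and dF of 3.83 N means it is damp. I'll place it on green and continue, looking again before each pick.

```bash
cat > seq.py <<'E'
from act import *
import json,sys
def put(w,st):
    f=-w[2]
    if 2.2<f<2.95: t=GR[st["g"]]; z=.030; st["g"]+=1; k="grate"
    elif 3.45<f<4.4: k=["green","red","yellow","blue"][st["p"]]; t=PL[k]; z=.045; st["p"]+=1
    else: sys.exit(f"odd weight {f}")
    place(t,z,0); print("->",k,r.current_t())
E
python3 - <<'E'
from seq import *
st={"g":0,"p":1}
place(PL["green"],.045,0)
m=look("l1"); print(m[:,:4])
A=near(m,(.597,.249)); put(pick(A[:2],np.pi/2),st); json.dump(st,open("st.json","w"))
m=look("l2"); print(m[:,:4])
E
```

```text
[[0.5973 0.2495 0.0716 0.0302]
 [0.59   0.3374 0.0715 0.0306]
 [0.4982 0.3308 0.0716 0.0302]
 [0.4118 0.3315 0.0716 0.0304]]
t 16.7333 open 0.6942842472173651 dF [ 0.1085 -0.0036 -3.6215]
-> red 20.8917
[[0.589  0.3366 0.0712 0.0305]
 [0.4984 0.3308 0.0716 0.0302]
 [0.4115 0.3319 0.0719 0.03  ]]
```

View pics/l2.png

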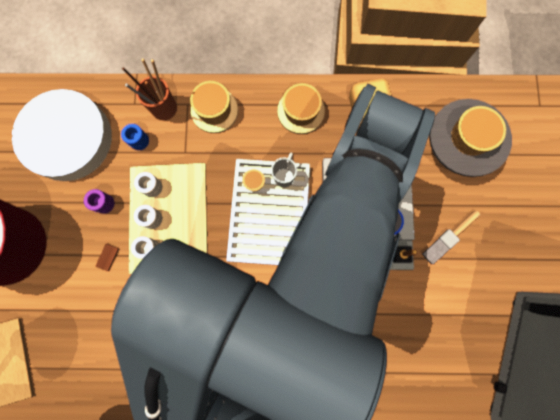

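The board still holds three moulds at (146,183), (147,215) and (144,250), undisturbed. The arm covers the plate. I'll do the remaining three.

```bash
python3 - <<'E'
from seq import *
st=json.load(open("st.json"))
for g,yaw in(((.498,.331),0),((.4115,.3315),np.pi/2),((.589,.337),np.pi/2)):
    m=look(); X=near(m,g); print("see",m[:,:3].tolist() if X is None else X[:4])
    if X is None: break
    put(pick(X[:2],yaw),st); json.dump(st,open("st.json","w"))
r.set_joints([-1.262,.351,1.652,0,1.139,-.085])
m=look("l3"); print(m[:,:4]); print(r.current_t(),st)
d=optics.get_image("scene"); cv2.imwrite("pics/s3.png",d["pixels"][...,::-1]); print(moulds(d)[:,:4])
d=optics.get_image("top")
for c in PL: 
    try: print(c,np.array(rim(d,c,.045)))
    except Exception as e: print(c,e)
E
```

```text
see [0.4982 0.331  0.0715 0.0309]
t 26.9583 open 0.6917013800330257 dF [-0.0101  0.5103 -2.4318]
-> grate 30.5917
see [0.4117 0.3317 0.0719 0.0302]
t 35.6167 open 0.690648776927121 dF [ 0.1563 -0.1627 -3.935 ]
-> yellow 40.4833
see [0.5892 0.3368 0.0716 0.0304]
t 46.8333 open 0.6943368138765346 dF [ 0.1859  0.0095 -2.2975]
-> grate 50.9833
[[ 0.6166 -0.0439  0.1146  0.0356]
 [ 0.5976 -0.2235  0.1102  0.0299]
 [ 0.5988 -0.3286  0.1106  0.0302]
 [ 0.4717 -0.2049  0.1109  0.0298]
 [ 0.4314  0.0621  0.0958  0.03  ]
 [ 0.4295 -0.0654  0.0957  0.0298]]
52.8333 {'g': 2, 'p': 3}
[[ 0.436   0.0615  0.0953  0.0304]
 [ 0.4331 -0.0656  0.0952  0.03  ]
 [ 0.5405 -0.2133  0.1101  0.0927]
 [ 0.6254 -0.0467  0.1117  0.0438]
 [ 0.6819  0.5348  0.0611  0.092 ]
 [ 0.602  -0.3281  0.1108  0.0308]
 [ 0.6092 -0.327   0.0705  0.0287]
 [ 0.6844 -0.484   0.0959  0.0756]]
green [ 0.4962 -0.2256  0.0413  0.045  97.    ]
red [  0.6005  -0.2249   0.0435   0.0454 174.    ]
yellow [  0.6     -0.3274   0.0424   0.0452 142.    ]
blue [  0.4957  -0.3301   0.042    0.0453 186.    ]
```

View pics/l3.png

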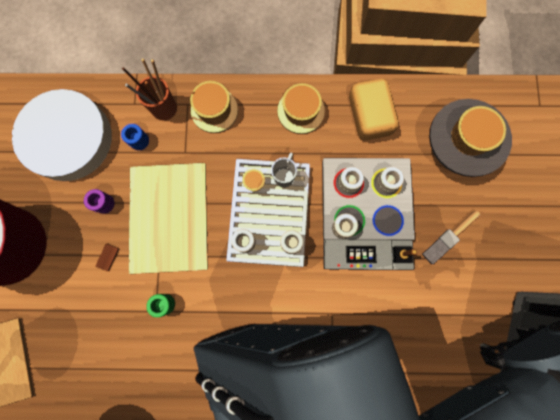

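All five are placed and the board is empty. The green-place mould has been knocked to (346,227), about 32 mm off centre, so I'll re-centre it and look again.

```bash
python3 - <<'E'
from act import *
print(pick((.4725,-.2048),0,.045)); place(PL["green"],.045,0)
r.set_joints([-1.262,.351,1.652,0,1.139,-.085])
d=optics.get_image("top"); m=look(); print(m[:,:4],r.current_t())
w=cloud(d)
# panel depth: heights at the two ends of each rocker
h=hsv(d)
for nm,y in(("red",-.2265),("yellow",-.2435),("green",-.2605),("blue",-.2775)):
    out=[]
    for dx in(-.009,.009):
        p=np.linalg.norm(w[...,:2]-[.401+dx,y],axis=-1); k=p<.0035; out.append((np.round(np.nanmedian(w[k][:,2]),4),int(k.sum())))
    print(nm,out)
# holster top face and stylus axis
k=(np.abs(w[...,0]-.402)<.035)&(np.abs(w[...,1]+.363)<.035)&(np.abs(w[...,2]-.058)<.004)
print("holster top",cv2.minAreaRect(w[k][:,:2].astype(np.float32)),np.median(w[k],0),k.sum())
s=optics.get_image("scene"); ws=cloud(s)
for n,W in(("top",w),("scene",ws)):
    for a,b in((.066,.09),(.09,.12),(.12,.137),(.137,.155)):
        k=(np.abs(W[...,0]-.402)<.03)&(np.abs(W[...,1]+.363)<.025)&(W[...,2]>a)&(W[...,2]<b)
        if k.any(): print(n,a,W[k].min(0),W[k].max(0),np.median(W[k],0),k.sum())
# splash guard (dark) on the panel
hv=h[...,2]; k=(hv<60)&(np.abs(w[...,0]-.401)<.04)&(w[...,1]>-.32)&(w[...,1]<-.19)&(w[...,2]>.04)&(w[...,2]<.065)
n,l,st,c=cv2.connectedComponentsWithStats(k.astype(np.uint8)); i=1+np.argmax(st[1:,4]); qq=onplane(d,np.argwhere(l==i)[:,::-1],.054)
print("guard",cv2.minAreaRect(qq[:,:2].astype(np.float32)))
# rocker white blobs via scene & top, on plane .056
for n,dd in(("top",d),("scene",s)):
    W=cloud(dd); H=hsv(dd); k=(H[...,2]>110)&(np.abs(W[...,0]-.401)<.016)&(W[...,1]>-.29)&(W[...,1]<-.215)
    nn,l,st,c=cv2.connectedComponentsWithStats(k.astype(np.uint8),connectivity=4)
    print(n,[(onplane(dd,c[i],.056)[0,:2].round(4).tolist(),int(st[i,4])) for i in range(1,nn) if st[i,4]>4])
cv2.imwrite("pics/c2.png",np.vstack([cv2.resize(d["pixels"][232:275,320:420],(600,258),interpolation=cv2.INTER_CUBIC),cv2.resize(s["pixels"][160:215,130:240],(600,300),interpolation=cv2.INTER_CUBIC)])[...,::-1])
E
```

```text
t 57.9583 open 0.6965663291618265 dF [-0.1616 -0.2986 -3.6526]
[-0.1616 -0.2986 -3.6526]
[[ 0.5981 -0.2229  0.1108  0.0302]
 [ 0.5985 -0.3282  0.1106  0.0302]
 [ 0.4945 -0.2239  0.1109  0.0301]
 [ 0.4313  0.0622  0.0958  0.0297]
 [ 0.4297 -0.0655  0.0958  0.0299]] 62.225
red [(np.float64(0.0489), 5), (np.float64(0.057), 6)]
yellow [(np.float64(0.0478), 6), (np.float64(0.0591), 6)]
green [(np.float64(0.0568), 8), (np.float64(0.0507), 6)]
blue [(np.float64(0.0498), 6), (np.float64(0.057), 5)]
holster top ((0.40306293964385986, -0.36447590589523315), (0.04276951774954796, 0.04465075582265854), 0.7700597643852234) [ 0.4001 -0.3591  0.0575] 210
top 0.066 [ 0.3962 -0.3666  0.0663] [ 0.4087 -0.3579  0.0899] [ 0.4013 -0.3596  0.0809] 17
top 0.09 [ 0.3958 -0.3668  0.0906] [ 0.408  -0.3578  0.1173] [ 0.4012 -0.3591  0.1059] 20
top 0.12 [ 0.3958 -0.3687  0.1202] [ 0.408  -0.3577  0.1347] [ 0.3995 -0.3595  0.1277] 14
top 0.137 [ 0.3976 -0.3683  0.139 ] [ 0.4076 -0.3584  0.1461] [ 0.4024 -0.3624  0.1431] 25
scene 0.066 [ 0.3974 -0.3708  0.066 ] [ 0.4134 -0.3577  0.0899] [ 0.4087 -0.3635  0.0777] 45
scene 0.09 [ 0.3994 -0.371   0.0901] [ 0.4139 -0.3579  0.1194] [ 0.4092 -0.3634  0.1058] 57
scene 0.12 [ 0.4015 -0.3704  0.1211] [ 0.4116 -0.3579  0.1369] [ 0.4093 -0.3635  0.1291] 31
scene 0.137 [ 0.4016 -0.3694  0.1372] [ 0.4122 -0.3587  0.1473] [ 0.4095 -0.3636  0.143 ] 20
guard ((0.40196895599365234, -0.25292569398880005), (0.042596276849508286, 0.07544916868209839), 0.6143676042556763)
top [([0.4001, -0.2611], 32), ([0.3988, -0.2271], 26), ([0.3993, -0.2438], 30), ([0.4006, -0.2777], 24)]
scene [([0.4043, -0.2604], 20), ([0.4105, -0.2775], 16)]
```

View pics/c2.png

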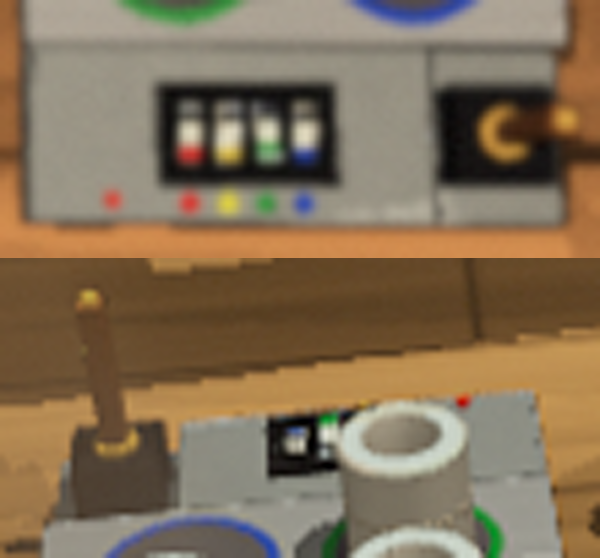

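Heights confirm that green is on (near end up at 0.057) and that red, yellow and blue are off (far end up). All moulds are centred, so I only need to press the far ends of red and yellow. Taking the stylus now.

```bash
cat > sty.py <<'E'
from act import *
H=np.array([.403,-.3637]); ZT=.114; TIP=ZT-.016   # TCP height above tip
def press(x,y,low=.0500):
    r.move_to([x,y,.25],q(0)); r.move_linear([x,y,.064+TIP],vel=.15); r.sleep(.2); f0=wz(6); prof=[]
    for z in np.arange(.061,low-1e-6,-.001):
        r.move_linear([x,y,z+TIP],vel=.02); f=(r.current_contact_force()-f0); prof.append((round(z,4),round(f[2],2)))
        if f[2]>7: break
    r.sleep(.2); r.move_linear([x,y,.25],vel=.2); print(prof)
def rockers(d):
    w=cloud(d)
    for nm,y in(("red",-.2268),("yellow",-.2437),("green",-.2607),("blue",-.2777)):
        print(nm,[np.round(np.nanmedian(w[np.linalg.norm(w[...,:2]-[.401+dx,y],axis=-1)<.0035][:,2]),4) for dx in(-.009,.009)])
E
python3 - <<'E'
from sty import *
r.move_to([*H,.24],q(0)); r.set_gripper(.7); r.move_linear([*H,ZT],vel=.12)
f0=wz(6); r.set_gripper(0,squeeze=40); r.sleep(.2); print(r.current_opening(),wz(6)-f0)
r.move_linear([*H,.25],vel=.12); r.sleep(.2); print(wz(6)-f0,r.current_t())
for n in("scene","top"):
    d=optics.get_image(n); cv2.imwrite(f"pics/sty_{n}.png",cv2.resize(d["pixels"][110:230,90:250] if n=="scene" else d["pixels"][200:290,300:460],(640,480 if n=="scene" else 360))[...,::-1])
    np.savez(f"pics/sty_{n}.npz",**d)
E
```

```text
0.1326361429641406 [-0.5592  0.8799  2.6384]
[0.2704 0.2538 0.0973] 67.675
```

View pics/sty_scene.png

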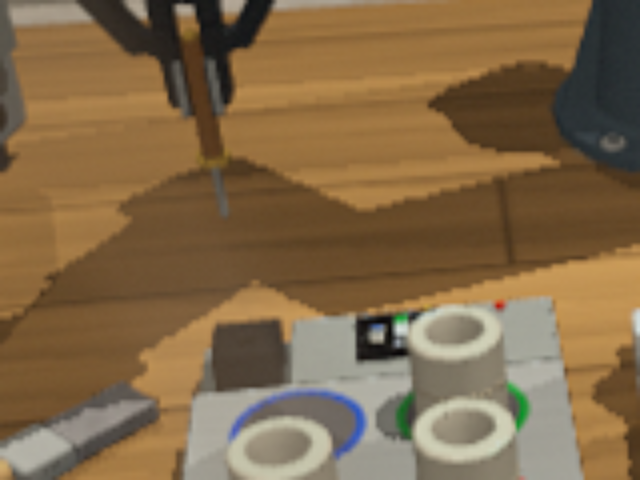

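The stylus is held upright. Its steel tip is at about (225,213) in the crop, which is scene pixel (146,163). I'll check that position by ray and then press.

```bash
python3 - <<'E'
from sty import *
d=dict(np.load("pics/sty_scene.npz")); print(onplane(d,[(146.2,163.2)],.152),onplane(d,[(90+215/4,110+160/4)],.196))
press(.4108,-.2437); press(.4108,-.2268)
r.move_to([.45,-.52,.25],q(0)); 
d=optics.get_image("top"); rockers(d); m=look(); print(m[:,:4],r.current_t())
cv2.imwrite("pics/p1.png",cv2.resize(d["pixels"][150:275,310:440],(624,600),interpolation=cv2.INTER_CUBIC)[...,::-1])
E
```

```text
[[ 0.4001 -0.3624  0.152 ]] [[ 0.4108 -0.3606  0.196 ]]
[(np.float64(0.061), np.float64(0.72)), (np.float64(0.06), np.float64(-1.55)), (np.float64(0.059), np.float64(0.55)), (np.float64(0.058), np.float64(-0.12)), (np.float64(0.057), np.float64(2.15)), (np.float64(0.056), np.float64(1.23)), (np.float64(0.055), np.float64(0.62)), (np.float64(0.054), np.float64(0.17)), (np.float64(0.053), np.float64(0.5)), (np.float64(0.052), np.float64(0.64)), (np.float64(0.051), np.float64(5.56)), (np.float64(0.05), np.float64(13.66))]
[(np.float64(0.061), np.float64(-0.31)), (np.float64(0.06), np.float64(-0.33)), (np.float64(0.059), np.float64(1.09)), (np.float64(0.058), np.float64(-0.07)), (np.float64(0.057), np.float64(1.88)), (np.float64(0.056), np.float64(1.59)), (np.float64(0.055), np.float64(1.16)), (np.float64(0.054), np.float64(0.31)), (np.float64(0.053), np.float64(0.25)), (np.float64(0.052), np.float64(-0.02)), (np.float64(0.051), np.float64(6.23)), (np.float64(0.05), np.float64(12.79))]
red [np.float64(nan), np.float64(nan)]
yellow [np.float64(nan), np.float64(nan)]
green [np.float64(nan), np.float64(nan)]
blue [np.float64(nan), np.float64(nan)]
[[ 0.7402 -0.4708  0.0956  0.0288]
 [ 0.5979 -0.2232  0.1107  0.0302]
 [ 0.5992 -0.3288  0.1108  0.0302]
 [ 0.4944 -0.2245  0.1111  0.03  ]
 [ 0.4312  0.0624  0.0954  0.03  ]
 [ 0.4296 -0.0655  0.0956  0.0299]] 79.9917
  return np.nanmean(a, axis, out=out, keepdims=keepdims)
```

View pics/p1.png

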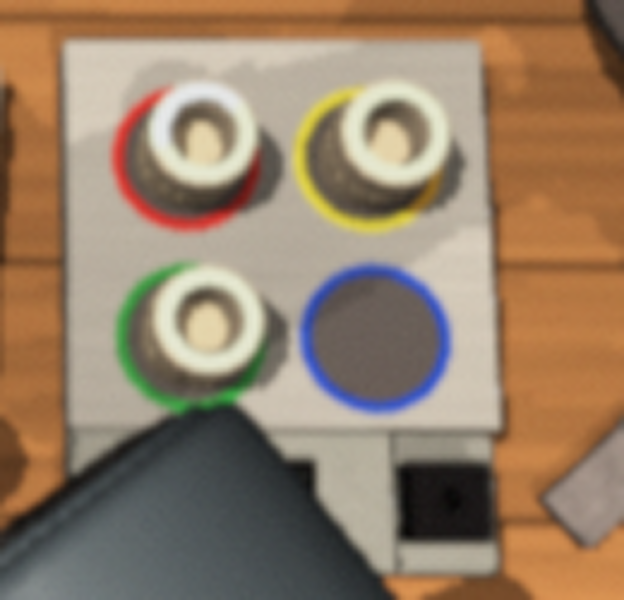

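Both presses show the snap (about 2 N at 0.057, then a hard stop at 0.051). The holster hole is visible at crop (452,500). Before inserting I'll check the stylus axis and the hole by ray and depth.

```bash
python3 - <<'E'
from sty import *
d=optics.get_image("top"); print("hole",onplane(d,[(310+452/4.8-.4,150+500/4.8-.4)],.058))
r.move_to([*H,.25],q(0)); r.sleep(.3)
for n in("scene","top"):
    d=optics.get_image(n); W=cloud(d); h=hsv(d)
    for a,b in((.15,.175),(.175,.192),(.193,.2),(.2,.212),(.212,.225),(.225,.245)):
        k=(np.abs(W[...,0]-.403)<.03)&(np.abs(W[...,1]+.3637)<.02)&(W[...,2]>a)&(W[...,2]<b)
        if k.sum()>2: print(n,a,W[k].mean(0),np.ptp(W[k],axis=0),k.sum())
    if n=="scene":
        T=d["camera_from_world"]
        for z in(.152,.196):
            c=T[:3,:3]@[*H,z]+T[:3,3]; print("proj",z,c[0]/c[2]*d["fx"]+d["cx"],c[1]/c[2]*d["fy"]+d["cy"])
        cv2.imwrite("pics/s5.png",cv2.resize(d["pixels"][110:180,115:185],(560,560),interpolation=cv2.INTER_NEAREST)[...,::-1])
E
```

```text
hole [[ 0.4035 -0.3659  0.058 ]]
scene 0.15 [ 0.405  -0.363   0.1638] [0.0086 0.0055 0.019 ] 15
scene 0.175 [ 0.4066 -0.3626  0.1816] [0.0094 0.0059 0.0135] 13
scene 0.193 [ 0.4096 -0.3616  0.1973] [0.0207 0.0193 0.0052] 28
scene 0.2 [ 0.4087 -0.363   0.2058] [0.0119 0.0115 0.0106] 23
scene 0.212 [ 0.4085 -0.3621  0.2178] [0.0132 0.012  0.0122] 26
scene 0.225 [ 0.4112 -0.3625  0.237 ] [0.0222 0.0377 0.0194] 92
proj 0.152 145.6013615077446 163.79486891824973
proj 0.196 142.67946379632124 148.65451530326672
```

View pics/s5.png

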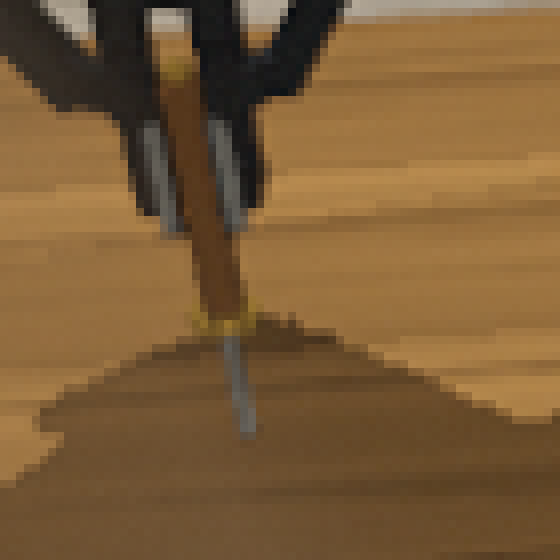

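The tip is at (146,164.6) against a projected (145.6,163.8), so the stylus is upright and on axis. Inserting at the pose it was taken from, with a force check.

```bash
python3 - <<'E'
from sty import *
r.move_linear([*H,.062+TIP],vel=.15); r.sleep(.2); f0=wz(6); ok=True
for z in np.arange(.058,.0165,-.003):
    r.move_linear([*H,z+TIP],vel=.05); f=r.current_contact_force()-f0
    if f[2]>8: print("stop",z,f); ok=z<.025; break
r.move_linear([*H,.017+TIP],vel=.03) if ok else None
print(ok,wz(6)-f0,r.current_tool_pos())
if ok:
    r.set_gripper(.6); r.sleep(.3); r.move_linear([*H,.25],vel=.15)
    r.set_joints([-1.262,.351,1.652,0,1.139,-.085]); r.sleep(.3)
    d=optics.get_image("top"); rockers(d); m=look(); print(m[:,:4],r.current_t())
    s=optics.get_image("scene")
    for n,W in(("top",cloud(d)),("scene",cloud(s))):
        for a,b in((.066,.09),(.09,.12),(.137,.155)):
            k=(np.abs(W[...,0]-.402)<.03)&(np.abs(W[...,1]+.363)<.025)&(W[...,2]>a)&(W[...,2]<b)
            if k.any(): print(n,a,W[k].min(0),W[k].max(0),k.sum())
    cv2.imwrite("pics/f.png",np.vstack([cv2.resize(d["pixels"][232:275,320:420],(600,258),interpolation=cv2.INTER_CUBIC),cv2.resize(s["pixels"][160:215,130:240],(600,300),interpolation=cv2.INTER_CUBIC)])[...,::-1])
E
```

```text
True [ 0.0113 -0.3065  0.5686] [ 0.403  -0.3637  0.115 ]
red [np.float64(0.0587), np.float64(0.0516)]
yellow [np.float64(0.0566), np.float64(0.0498)]
green [np.float64(0.0562), np.float64(0.0521)]
blue [np.float64(0.0515), np.float64(0.056)]
[[ 0.6153 -0.0443  0.1148  0.0346]
 [ 0.598  -0.2235  0.1105  0.03  ]
 [ 0.5982 -0.328   0.1104  0.0304]
 [ 0.4944 -0.2245  0.1109  0.03  ]
 [ 0.4314  0.0623  0.0957  0.0298]
 [ 0.4295 -0.0654  0.0957  0.03  ]] 89.4917
top 0.066 [ 0.396 -0.366  0.07 ] [ 0.4073 -0.3567  0.0897] 17
top 0.09 [ 0.3969 -0.3579  0.0925] [ 0.4074 -0.3562  0.1149] 15
top 0.137 [ 0.3976 -0.369   0.1379] [ 0.4078 -0.357   0.1475] 27
scene 0.066 [ 0.3995 -0.3681  0.0665] [ 0.4142 -0.3567  0.0895] 38
scene 0.09 [ 0.3967 -0.3683  0.0902] [ 0.4122 -0.3564  0.1195] 49
scene 0.137 [ 0.403  -0.3668  0.1389] [ 0.4118 -0.3567  0.1476] 20
```

View pics/f.png

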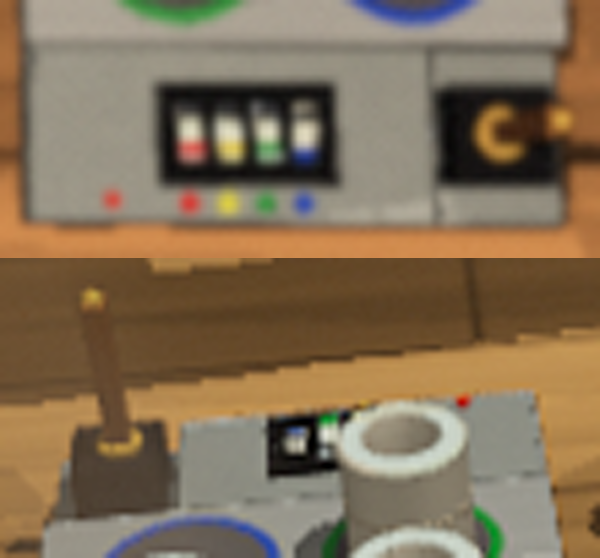

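Red, yellow and green are on and blue is off. The stylus is back in its holster with the collar on the top face, and all the moulds are centred. Handing in.

```bash
python3 -c "
from cell import r
print(r.hand_in())"
```

```text
the job is handed in; nothing more can be done
None
```

I handed the job in at about 90 s; `r.hand_in()` returned no verdict. By my last camera check, the three damp moulds are on green, red and yellow with those rockers on and blue off, the two dry ones are on the grate, and the stylus is back in its holster.

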